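# Fit the stick-cutting plate to the vegetable slicer

## Robot

A 7-joint arm with a two-finger parallel gripper is mounted at the origin on a cart in front of the work surface, level with it; the furniture and walls round the work are solid. World frame = base frame: x ahead of the robot, y to its left, z up, the work surface at z = 0. Lengths are in mm, angles in degrees, forces in N, time in s.
With the tool pointing down it reaches from about 425 to 875 mm from the base axis. Payload 4.7 kg.
Tool frame: the origin (TCP) lies at the very end of the fingers, on their centre line; the grasp point (between the pads) lies env.grasp_offset behind it (env.grasp_offset is the distance from the TCP to the grasp point, in mm); z points along the fingers, y is the line along which they close (so a half turn about z gives the same grasp; the last joint's range is limited). The gripper opens to 85 mm and grips with 20 to 120 N. Pads are 22 mm wide; open, the fingers measure 114 mm over their backs; the gripper's body (76 mm by 85 mm) begins 54 mm behind the grasp point. The pads swing forward as they close: fully open they stand 13 mm farther back than shut.
Start: joints at [75.12, 18.392, -4.016, 83.108, 1.295, 78.541, -3.26], TCP at [175.733, -625.817, 192.149] pointing down, gripper open.
Joint ranges: [-163.93, 163.93], [-17.29, 119.83], [-79.2, 71.16], [3.27, 140.29], [-89.18, 269.18], [5.43, 117.66], [-154.24, 154.24]. Speed limits (degrees/s): [147.25, 147.25, 180, 180, 180, 180, 180].

## Interface

Orientations are given as [roll, pitch, yaw] about the fixed x, y, z axes, in that order (R = Rz(yaw) Ry(pitch) Rx(roll)).
In Python, from bench import env, imaging gives the robot as it stands.
- The arm moves only by the tool arm_command, never from a script. Its argument "plan" is a list of rows, each a list of 6 numbers: the shift along the tool's x, y, z scaled (see below), then the turn, a rotation vector about the tool's x, y, z scaled (see below). In form: [[x, y, z, wx, wy, wz], ...]. A call has 1 to 12 rows; each row shifts and turns the commanded pose from where the row before left it, along the tool's axes as they then stand; what a row does not reach is not made up. The controller multiplies each number of a shift by 800 mm and each number of a turn by 0.12 rad. A row lasts 1/8 s, in which the tool goes at most 62.5 mm and 10.7 degrees, less where a joint would pass 70% of its speed; a pose out of reach is approached as far as the arm can. A call with a number of a shift or a turn outside -1 to 1 is refused whole. A call with a gripper value outside its range is refused whole. "fingers" is the opening, from 0 (shut) to 1 (fully open), set as the call begins (left out, the last holds). The fingers move at their own pace and stop on an object; "force" is the grip in N (left out, the last holds). Time passes only in rows, so rows that do not move let the fingers close. It gives the time, the measured TCP pose, the force, the opening and the grip force at its end, in the units of the state.
- env.get_state(): the state, without advancing time (a new reading comes with each control period).
- imaging.get_image(name): name is "scene" or "top" or "wrist"; returns a dict with "image" (480x640x3 uint8, blue, green, red), "z_map" (480x640 float32, mm along the optical axis (not along the pixel's ray), 0 where there is no reading), "fx", "fy", "cx", "cy" (pixels), "distortion" ([k1, k2, p1, p2, k3] as OpenCV has them; the pictures are not rectified), "view" (4x4, takes a point from world to camera coordinates); the wrist camera has in their place "T_tool_cam" (4x4, takes a point from camera to tool coordinates, whose origin is the TCP and whose axes are the flange's). Camera axes: x right, y up, looking along -z (the intrinsics and any distortion apply to the point x, -y, -z); pixel columns grow to the right and rows downward; lengths in mm; the calibration is good to about 2 mm. A picture is of the moment at which its call begins: read the wrist's pose just before it.
- env.hand_in(): hands the job in; it is judged then, once.
Trained networks look in a picture, given as the dict that the camera call returned (one of the last four; its "shot" number tells which), for a name from the list of things; names that differ only in an ending like _2 or _b are one class to them, and where a whole thing is asked for, a point or a joint stands for the part that bears it (a point fixed in the world has none). Each returns a list of dicts, best first, with "p" (0 to 1); they miss things now and then, are a little off and sometimes report something else, mostly with a low value. They report only what shows in the picture. A call takes as long as a camera call.
- imaging.look_for(picture, target): "bbox" ([left, top, right, bottom] as shares, 0 to 1, of the picture: columns of its width, rows of its height, round what is visible of it).
- imaging.trace(picture, target): "region" (480x640 bool, what is visible of it) and "bbox" ([left, top, right, bottom] as shares, 0 to 1, of the picture: columns of its width, rows of its height, round what is visible of it).
The state is a dict: "time": time; "joint_positions": joint angles; "qvel": joint speeds; "tau": joint torques, N m; "position": TCP position; "tcp_rot": TCP orientation; "ft_force": force on the tool from outside, world axes, zero at the start; "torque": the same for the moment, N m; "finger_gap": opening from 0.0 (shut) to 1.0 (fully open); "grip_force": force on a finger pad.
Only numpy, scipy, OpenCV 4.12 (cv2) and the standard library are available. Lean on these libraries where they do the work, as an engineer would, in place of code of your own. Each camera call takes 0.05 s, during which the arm holds its last target. There are 200 camera calls.

## Task

Set the vegetable slicer up for cutting sticks: take the blade plate that has the row of upright teeth, slide it flat and tab outwards into the slot in the slicer's side until it is fully home, and then swing the grey latch shut across its end so that it cannot slide out. Do not force the plate, and leave the plain plate, the lime, the glass, the spice jar and the timer where they are.

Things in the scene. Friction and masses are not known exactly. Their poses are not given: they have to be found in the camera images.
- slicer: Vegetable slicer, white plastic frame and ribbed steel bed on a low clear catch box, held firmly to the worktop: 280 mm long (x; loop handle at the -x end, dial at +x), 136 wide, 69 high. Origin: on the worktop under the middle of the blade plate's bay; z up. The bay is a level slot along y: mouth on the +y side at y = +66 mm, end stop at y = -62.5. Plates go in edgewise along -y.
- slot_home (a point): Where a fully seated plate has its origin: slicer frame x = 0, y = 0, 52 mm up (top of the two ledges that carry the plate); axes as the slicer's. The slot is 74 mm wide (x = -37 to +37) and 8 mm high; steel lips reaching in to x = +-30 overhang the plate's edges, so it cannot be put in from above. Between the lips the slot is open above and the teeth pass freely.
- slot_mouth (a point): Middle of the slot's mouth: slicer frame x = 0, y = +66 mm, 55 mm up, the mid-thickness of a plate in the slot; axes as the slicer's. Over the last 20 mm before the mouth the slot widens as a lead-in: sides by 4 mm each, ledges sloping down 3 mm, lips turned up 4 mm.
- toothed_plate: Blade plate with a row of nine upright steel teeth along its y axis, 11 mm apart, 10 mm tall; white frame, steel middle. Body 70 mm wide (x), 6 thick, from y = -62 (leading edge) to y = +66 (rear edge), grip tab behind that. Origin on the underside at x = 0, y = 0; z up. About 80 g; at first flat on the worktop. Fully home it has the slicer's axes and its rear edge is flush with the slicer's side.
- toothed_tab (a point): Middle of the toothed plate's white upright grip tab: plate frame x = 0, y = +82 mm, 22 mm above the underside. The tab is 18 mm wide (x), reaches from y = +66 to +100 and to 34 mm above the underside; pinch it across x from above.
- plain_plate: Blade plate for plain slices: same frame, size, tab and axes as the toothed plate and the same steel blade along y, but no teeth. Not wanted; stays lying on the worktop.
- latch (a joint): Angle (rad) of the slicer's grey swing latch about an upright pivot at x = -82, y = +72 mm of the slicer's frame; arm 62 mm long, 51 to 59 mm up. 0 = shut: arm along the slicer's +x, across the plate's rear edge (shuts only over a plate fully home). Grows anticlockwise from above; 1.57: arm along +y, slot free. Stops at 0 and 1.75; stays where left; about 0.5 N at the knob moves it.
- latch_knob (a point): The latch's upright round knob, 14 mm in diameter, standing on the arm 38 mm from the pivot, from 59 to 91 mm above the worktop; this point is on its axis 81 mm above the worktop.
- lime: A lime, about 50 mm across, behind the work; loose.
- glass: A clear drinking glass, 81 mm across and 93 mm high, behind the work; loose.
- timer: A round kitchen timer, 66 mm across and 46 mm high, behind the work; loose.
- spice_jar: A small glass spice jar with a dark cap, 41 mm across and 105 mm high, behind the work; loose.

How it is judged (in metres and radians):
On the way, in this order (a step that is already met when the one before it is completed fails the run):
1. the toothed plate is fully home in the slot (y of toothed_plate in the frame of slicer below 0.004 m and horizontal distance between toothed_plate and slicer below 0.006 m and z of toothed_plate in the frame of slicer between 0.048 and 0.057 m), for 0.2 s.
2. the latch is shut across it (value of joint latch below 0.12 rad), for 0.2 s.
At the end, for the whole second after the job is handed in: The toothed plate lies level and at rest in the slicer's slot, within 4 mm of its end stop (its origin within 6 mm of the slicer's in plan and 48 to 57 mm up), and the latch is within 0.12 rad of shut (all of step 1 and angle between toothed_plate's own z axis and vertical below 0.05 rad and value of joint latch below 0.12 rad and linear speed of toothed_plate below 0.02 m/s); the robot touches nothing.
It fails at once if the plain plate, the lime, the glass, the spice jar or the timer is moved more than 30 mm (distance of any of plain_plate, lime, glass, timer, spice_jar from where it was at the start of the episode above 0.03 m).
It fails at once if the plate is forced against the slicer with more than 45 N (contact force between toothed_plate and slicer above 45 N).
It also fails if it takes over 54 s, if anything falls off the work surface, if the arm or the gripper's body presses on something with over 40 N, if the wrist force passes 120 N, or if a joint passes its speed limit or range.

## Working session

There is one attempt and no reset: what is moved stays moved. The work goes in short steps, Python scripts to look and compute and a tool call to move; the robot and the scene stay as the last step left them, time stands still between calls to the robot, and variables do not carry over. Pictures are saved under pics/ and viewed, at most 10 in all, crops included, and the job is handed in when it is done.

Besides the shell and the picture viewer there is one more tool, called after "Call:" as a command line: name --pt "numbers of a row" for each row, then --argument value for the rest. arm_command: Moves the arm, as the interface text tells. Its arguments: {"type":"object","properties":{"plan":{"type":"array","items":{"type":"array","items":{"type":"number","minimum":-1,"maximum":1}}},"fingers":{"type":"number"},"force":{"type":"number"}},"required":["plan"]}

```bash
mkdir -p pics
cat > h.py <<'E'
import numpy as np, cv2, pickle
from bench import env, imaging
from scipy.spatial.transform import Rotation as R
def Tcp(s=None):
    s=s or env.get_state(); T=np.eye(4)
    T[:3,:3]=R.from_euler('xyz',s['tcp_rot'],degrees=True).as_matrix(); T[:3,3]=s['position']; return T
def pts(d,region,T=None):
    v,u=np.nonzero(region&(d['z_map']>0)); z=d['z_map'][v,u].astype(float)
    K=np.array([[d['fx'],0,d['cx']],[0,d['fy'],d['cy']],[0,0,1]])
    n=cv2.undistortPoints(np.c_[u,v].astype(float)[:,None],K,np.array(d['distortion'],float))[:,0]
    c=np.c_[n[:,0]*z,-n[:,1]*z,-z,np.ones(len(z))]
    M=T@np.array(d['T_tool_cam']) if 'T_tool_cam' in d else np.linalg.inv(d['view'])
    return (c@M.T)[:,:3],u,v
E
python3 - <<'E'
from h import *
s=env.get_state(); print(s, env.grasp_offset)
ims=[]
for n in ['scene','top']:
    d=imaging.get_image(n); ims.append(d['image']); pickle.dump(d,open(n+'.pkl','wb'))
    for t in ['slicer','toothed_plate','plain_plate','latch','latch_knob','lime','glass','timer','spice_jar']:
        r=imaging.trace(d,t)
        for k in r[:2]:
            P,u,v=pts(d,k['region'])
            print(n,t,round(k['p'],2),np.round(np.array(k['bbox'])*[640,480,640,480]),len(P),np.round(np.median(P,0)) if len(P) else '', np.round(np.percentile(P,[2,98],axis=0)).tolist() if len(P) else '')
    cv2.imwrite(f'pics/{n}.png',d['image'])
E
```

```text
{'time': 0.0, 'joint_positions': array([75.11909761, 18.44077023, -4.01558315, 83.17831734,  1.29492045,
       78.53972748, -3.2610781 ]), 'qvel': array([-0.00071181,  0.02216173, -0.01384542,  0.1012478 , -0.03587547,
       -0.09843458, -0.00404641]), 'tau': array([-4.47564162e-05, -4.93576670e+01, -3.82050164e-01, -3.14332938e+01,
        1.30471500e-02,  1.13855390e-02,  2.05456166e-05]), 'position': array([ 175.54381732, -625.18520157,  190.97426874]), 'tcp_rot': array([-1.79886428e+02,  5.76555665e-03,  1.56896885e+01]), 'ft_force': array([0.51379746, 0.12763677, 0.1845891 ]), 'torque': array([ 0.00908795, -0.00256712,  0.0422865 ]), 'grip_force': 0.0, 'finger_gap': 1.0001741752285198} 18.700000000000003
scene slicer 0.82 [300. 268. 448. 406.] 10611 [526. -65.  62.] [[395.0, -132.0, 3.0], [654.0, 12.0, 70.0]]
scene toothed_plate 0.67 [190. 192. 265. 230.] 1836 [475. 350.   6.] [[399.0, 299.0, 1.0], [547.0, 392.0, 34.0]]
scene toothed_plate 0.49 [237. 240. 310. 306.] 2096 [470. 163.   6.] [[387.0, 131.0, 1.0], [538.0, 206.0, 34.0]]
scene plain_plate 0.62 [240. 243. 312. 305.] 2
[... 1357 characters left out ...]
9. 289. 385. 300.] 213 [462.  33.  60.] [[456.0, -0.0, 55.0], [470.0, 63.0, 92.0]]
top lime 0.93 [343. 181. 369. 206.] 433 [666.  51.  40.] [[649.0, 27.0, 0.0], [687.0, 72.0, 49.0]]
top lime 0.56 [174. 246. 232. 333.] 2621 [478. 348.   6.] [[404.0, 299.0, 1.0], [545.0, 390.0, 34.0]]
top glass 0.82 [260. 152. 308. 207.] 1741 [687. 188.  53.] [[642.0, 151.0, 1.0], [721.0, 225.0, 94.0]]
top timer 0.97 [194. 174. 228. 208.] 951 [661. 332.  37.] [[635.0, 305.0, 4.0], [694.0, 364.0, 47.0]]
top spice_jar 0.8 [231. 180. 255. 216.] 666 [637. 263. 103.] [[626.0, 247.0, 5.0], [663.0, 285.0, 108.0]]
top spice_jar 0.65 [348. 192. 455. 340.] 9464 [533. -66.  63.] [[394.0, -130.0, 3.0], [653.0, 5.0, 70.0]]
```

View pics/top.png

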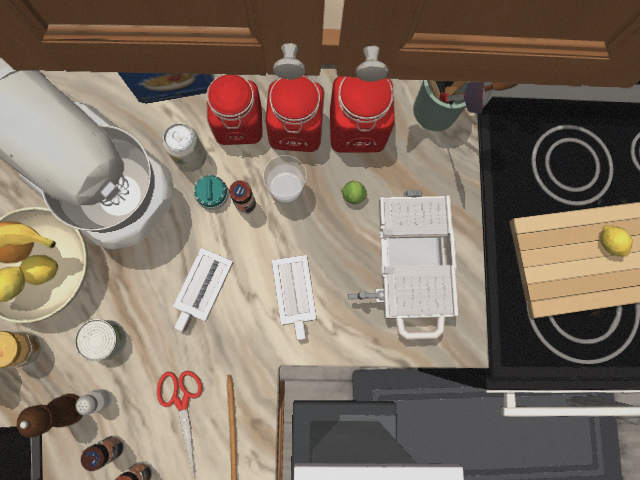

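View pics/scene.png

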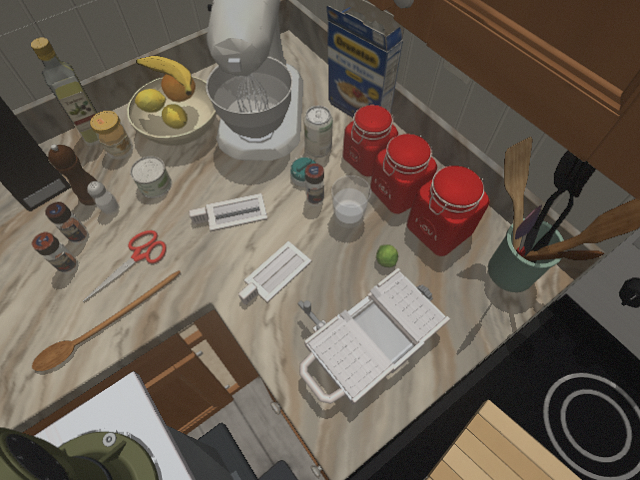

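Top view: the slicer is at px (417,260), with its axes close to the world's and its mouth facing left (+y). The latch is open at (368,296). The toothed plate is at (203,287) with its tab at (182,322), and the plain plate is at (295,293). I'll fit the poses next.

```bash
cat > fit.py <<'E'
from h import *
for n in ['scene','top']:
    d=pickle.load(open(n+'.pkl','rb'))
    P,_,_=pts(d,np.ones((480,640),bool))
    def box(c,r,z0,z1): 
        m=(abs(P[:,0]-c[0])<r[0])&(abs(P[:,1]-c[1])<r[1])&(P[:,2]>z0)&(P[:,2]<z1); return P[m]
    def rect(Q): 
        (c,s,a)=cv2.minAreaRect(Q[:,:2].astype(np.float32)); return np.round(c,1),np.round(s,1),round(a,2)
    T=box((478,348),(110,80),26,38); B=box((478,348),(110,80),3.5,9)
    print(n,'tab',rect(T),T[:,:2].mean(0),'body',rect(B), 'floor', np.median(box((478,250),(40,30),-10,10)[:,2]))
    B=B[:,:2]; t=T[:,:2].mean(0)
    # plate axis: from minAreaRect long direction
    pl=box((472,164),(90,50),26,38); print(' plain tab',rect(pl))
    S=box((530,-65),(145,75),58,74); print(' slicer',rect(S))
    c,s,a=cv2.minAreaRect(S[:,:2].astype(np.float32))
    a=a if a<45 else a-90; 
    th=np.radians(a); ex=np.array([np.cos(th),np.sin(th)]); ey=np.array([-ex[1],ex[0]])
    A=box((530,-65),(160,85),-5,100); X=(A[:,:2]-c)@ex; Y=(A[:,:2]-c)@ey
    for x in range(-145,146,5):
        m=(abs(X-x)<2.5)&(abs(Y)<50); q=A[m][:,2]
        if len(q): print((x,round(np.median(q)),len(q)),end=' ')
    print('\n angle',a)
    k=box((463,33),(40,45),75,95); print(' knob',k[:,:2].mean(0),rect(k),len(k)); l=box((463,33),(40,45),52,63); print(' arm',rect(l))
d=pickle.load(open('top.pkl','rb'))['image']
a=cv2.resize(d[180:350,330:470],None,fx=4,fy=3.5,interpolation=3)
cv2.imwrite('pics/crop.png',a[:595])
E
python3 fit.py
```

```text
scene tab (array([412.3, 375.5]), array([18.9, 35.3]), 64.49) [411.75013952 374.39078211] body (array([477.5, 348.6]), array([157.7, 218.1]), 89.19) floor 0.08226573036665741
 plain tab (array([400.2, 154.8]), array([35.2, 20. ]), 7.4)
 slicer (array([527.9, -62. ]), array([280.4, 145.3]), 0.83)
(-145, 0, 153) (-140, 1, 257) (-135, 56, 234) (-130, 57, 167) (-125, 57, 83) (-120, 2, 121) (-115, 1, 150) (-110, 1, 164) (-105, 1, 157) (-100, 55, 342) (-95, 62, 240) (-90, 63, 171) (-85, 63, 171) (-80, 63, 165) (-75, 63, 164) (-70, 63, 168) (-65, 63, 160) (-60, 63, 169) (-55, 63, 160) (-50, 63, 169) (-45, 63, 158) (-40, 63, 156) (-35, 63, 165) (-30, 63, 162) (-25, 63, 147) (-20, 63, 155) (-15, 63, 156) (-10, 63, 155) (-5, 63, 42) (0, 38, 1) (5, 30, 2) (10, 5, 43) (15, 5, 139) (20, 5, 132) (25, 5, 134) (30, 5, 135) (35, 5, 132) (40, 5, 132) (45, 5, 120) (50, 7, 246) (55, 52, 406) (60, 61, 265) (65, 62, 202) (70, 63, 139) (75, 63, 135) (80, 63, 141) (85, 63, 138) (90, 63, 140) (95, 63, 134) (100, 63, 140) (105, 63, 126) (110, 63, 139) (115, 63, 130) (120, 63, 138) (125, 62, 95) (130, 61, 94) 
[... 816 characters left out ...]
-40, 64, 153) (-35, 64, 115) (-30, 63, 157) (-25, 63, 153) (-20, 63, 114) (-15, 63, 153) (-10, 64, 139) (-5, 53, 24) (0, 7, 28) (5, 5, 114) (10, 6, 127) (15, 5, 104) (20, 5, 119) (25, 5, 115) (30, 5, 112) (35, 5, 113) (40, 6, 110) (45, 5, 119) (50, 40, 199) (55, 52, 325) (60, 63, 127) (65, 63, 145) (70, 63, 120) (75, 63, 139) (80, 64, 128) (85, 63, 134) (90, 63, 128) (95, 63, 130) (100, 64, 146) (105, 63, 112) (110, 64, 143) (115, 64, 122) (120, 63, 132) (125, 61, 110) (130, 63, 65) (135, 65, 51) (140, 65, 18) (145, 1, 43) 
 angle 0.9219754338264465
 knob [461.84841059  42.08393155] (array([462. ,  41.8]), array([12.5, 12.6]), 7.78) 54
 arm (array([473.2,  15.2]), array([81. , 71.1]), 64.12)
```

View pics/crop.png

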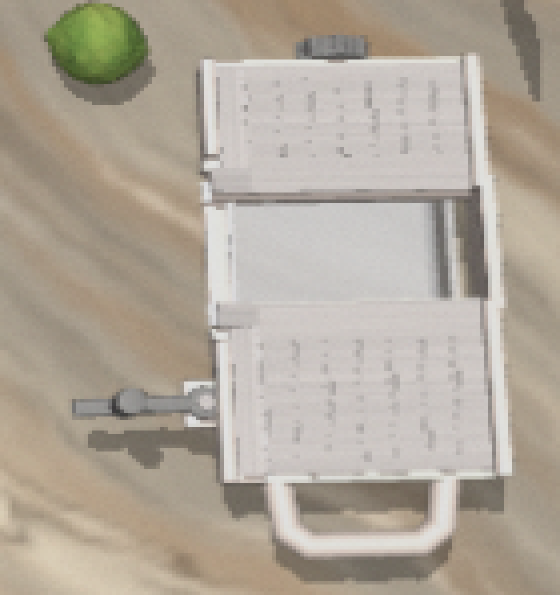

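```bash
cat > fit2.py <<'E'
from h import *
from scipy.optimize import minimize
for n in ['scene','top']:
    d=pickle.load(open(n+'.pkl','rb'))
    P,_,_=pts(d,np.ones((480,640),bool))
    def box(c,r,z0,z1): 
        m=(abs(P[:,0]-c[0])<r[0])&(abs(P[:,1]-c[1])<r[1])&(P[:,2]>z0)&(P[:,2]<z1); return P[m]
    # slicer: rails
    S=box((535,-65),(115,85),65.5,72)
    for side,lab in ((S[S[:,1]>-65],'+y'),(S[S[:,1]<-65],'-y')):
        p=np.polyfit(side[:,0],side[:,1],1)
        for _ in range(4):
            r=side[:,1]-np.polyval(p,side[:,0]); side=side[abs(r)<max(5,2*r.std())]; p=np.polyfit(side[:,0],side[:,1],1)
        r=side[:,1]-np.polyval(p,side[:,0])
        print(n,lab,'yaw',np.degrees(np.arctan(p[0])),'y@551',np.polyval(p,551),len(side),np.percentile(r,[3,97]), side[:,0].min(),side[:,0].max())
    # bay edges at z>57: per y stripe
    for yw in range(-110,-10,12):
        q=box((550,yw),(60,3),57,75)[:,0]; q=np.sort(q); g=np.diff(q); i=g.argmax(); 
        print((yw,round(q[i]),round(q[i+1])),end=' ')
    print()
    # plate templates: body rectangle fit. pts z 3.5..9, not noise
    for nm,c0,a0 in (('tooth',(486,343),23),('plain',(478,166),8)):
        B=box(c0,(90,60),3.5,40)
        if nm=='plain': B=B[abs(B[:,1]-c0[1])<52]
        def cost(p,val=False):
            # p: origin x,y, yaw psi of +y axis direction; area outlines: body + tab
            ct,st=np.cos(p[2]),np.sin(p[2]); D=B[:,:2]-p[:2]; x=D[:,0]*ct+D[:,1]*st; y=-D[:,0]*st+D[:,1]*ct
            e1=np.maximum(np.maximum(abs(x)-35,0),np.maximum(np.maximum(-62-y,y-66),0))
            e2=np.maximum(np.maximum(abs(x)-9,0),np.maximum(np.maximum(66-y,y-100),0))
            return np.minimum(np.minimum(e1,e2),4).mean()
        best=None
        for da in (-6,0,6):
            t=np.radians(a0+90+da+0); 
            r=minimize(cost,[c0[0],c0[1],np.radians(90-(a0+da)) if False else np.radians(180-90-0+0)*0+np.radians(90-a0-da)],method='Nelder-Mead',options=dict(maxiter=2000))
            if best is None or r.fun<best.fun: best=r
        print(n,nm,best.x[:2].round(1),np.degrees(best.x[2]).round(2),round(best.fun,3),len(B), 'tab',(best.x[:2]+82*np.array([-np.sin(best.x[2]),np.cos(best.x[2])])).round(1))
E
python3 fit2.py
```

```text
scene +y yaw 2.2325342518721927 y@551 -0.6796016350460832 252 [-4.77415593  3.77998625] 424.47355251355 649.1875009948992
scene -y yaw 1.9764801875182927 y@551 -128.46998008389963 600 [-4.48684744  4.35785887] 429.4728146269401 649.5926494399368
(-110, 523, 584) (-98, 522, 583) (-86, 522, 582) (-74, 521, 582) (-62, 521, 581) (-50, 521, 581) (-38, 520, 580) (-26, 520, 580) (-14, 520, 579) 
scene tooth [488.5 345.2] 68.09 0.078 1654 tab [412.4 375.8]
scene plain [481.1 168.9] 99.96 0.037 1857 tab [400.3 154.7]
top +y yaw 1.1259246327569883 y@551 -11.44214204526266 441 [-28.9257654  13.5437652] 423.68779616075955 649.7613401854761
top -y yaw 2.2694507828042982 y@551 -127.12064561918662 552 [-6.17613303 12.99840145] 427.0074177845656 649.6086277926296
(-110, 520, 582) (-98, 520, 581) (-86, 520, 581) (-74, 520, 580) (-62, 519, 580) (-50, 519, 580) (-38, 519, 579) (-26, 517, 579) (-14, 516, 579) 
top tooth [486.8 344. ] 67.73 0.138 2335 tab [410.9 375.1]
top plain [479.7 167.3] 99.67 0.14 2216 tab [398.9 153.5]
```

Fits:
- Slicer origin is about (550.4, -64.3), yaw 2.2°.
- Toothed plate origin is about (487.7, 344.6), yaw 67.9°, with its tab at (411.7, 375.5).
- The latch is open at about 1.6 rad.

In the crop the bay lies between crop rows 200 and 300, and the knob is at crop px (130,402). Next I need a helper that turns waypoints into row numbers.

```bash
cat > plan.py <<'E'
from h import *
import sys, json
def plan(way,dec=3,start=None):
    """way: (x,y,z,yaw,nrows)"""
    s=env.get_state(); T=Tcp(s); p=T[:3,3].copy(); Rm=T[:3,:3]
    if start is not None: p=np.array(start[:3],float); Rm=R.from_euler('xyz',[180,0,start[3]],degrees=True).as_matrix()
    out=[]; mx=0
    for x,y,z,yaw,n in way:
        for i in range(n):
            k=n-i
            sh=Rm.T@((np.array([x,y,z])-p)/k)
            Rt=R.from_euler('xyz',[180,0,yaw],degrees=True)
            w=(R.from_matrix(Rm).inv()*Rt).as_rotvec()/k
            a=np.r_[np.round(sh/800,dec),np.round(w/.12,2)]+0.0
            mx=max(mx,np.linalg.norm(a[:3]*800)); 
            p=p+Rm@(a[:3]*800); Rm=Rm@R.from_rotvec(a[3:]*.12).as_matrix()
            out.append(a.tolist())
    print('max step',round(mx,1),'rot',max(abs(np.array(out)[:,3:]).max(1)))
    for i in range(0,len(out),12): print(json.dumps(out[i:i+12]).replace(' ',''))
    print('end',p.round(1),R.from_matrix(Rm).as_euler('xyz',degrees=True).round(1))
def slicer(x,y,z,O=(550.4,-64.3),yaw=2.2):
    c,s=np.cos(np.radians(yaw)),np.sin(np.radians(yaw)); return O[0]+c*x-s*y,O[1]+s*x+c*y,z
E
python3 - <<'E'
from plan import *
plan([(400,-400,220,45,6),(520,-180,220,75,6),(520,60,200,105,5),(450,300,180,143,6),(412.5,378.2,120,157.9,3)])
E
```

```text
max step 54.0 rot 0.93
[[0.058,-0.033,-0.006,0.0,0.0,-0.71],[0.06,-0.028,-0.006,0.0,0.0,-0.71],[0.062,-0.022,-0.006,0.0,0.0,-0.71],[0.064,-0.017,-0.006,0.0,0.0,-0.71],[0.065,-0.011,-0.005,0.0,0.0,-0.71],[0.067,-0.006,-0.006,0.0,0.0,-0.71],[0.05,-0.015,0.0,0.0,0.0,-0.73],[0.051,-0.01,0.0,0.0,0.0,-0.73],[0.052,-0.006,0.0,0.0,0.0,-0.73],[0.052,-0.001,0.0,0.0,0.0,-0.73],[0.052,0.003,0.0,0.0,0.0,-0.72],[0.052,0.008,0.0,0.0,0.0,-0.73]]
[[0.058,-0.016,0.005,0.0,0.0,-0.87],[0.059,-0.009,0.005,0.0,0.0,-0.87],[0.06,-0.003,0.005,0.0,0.0,-0.87],[0.06,0.003,0.005,0.0,0.0,-0.87],[0.059,0.009,0.005,0.0,0.0,-0.88],[0.052,-0.001,0.004,0.0,0.0,-0.92],[0.052,0.005,0.004,0.0,0.0,-0.92],[0.051,0.01,0.004,0.0,0.0,-0.92],[0.05,0.016,0.004,0.0,0.0,-0.92],[0.047,0.021,0.005,0.0,0.0,-0.92],[0.045,0.026,0.004,0.0,0.0,-0.93],[0.032,0.017,0.025,0.0,0.0,-0.72]]
[[0.031,0.019,0.025,0.0,0.0,-0.72],[0.028,0.022,0.025,0.0,0.0,-0.72]]
end [412.7 377.8 120. ] [-180.     0.   157.9]
```

Call:
arm_command --pt "0.058 -0.033 -0.006 0.0 0.0 -0.71" --pt "0.06 -0.028 -0.006 0.0 0.0 -0.71" --pt "0.062 -0.022 -0.006 0.0 0.0 -0.71" --pt "0.064 -0.017 -0.006 0.0 0.0 -0.71" --pt "0.065 -0.011 -0.005 0.0 0.0 -0.71" --pt "0.067 -0.006 -0.006 0.0 0.0 -0.71" --pt "0.05 -0.015 0.0 0.0 0.0 -0.73" --pt "0.051 -0.01 0.0 0.0 0.0 -0.73" --pt "0.052 -0.006 0.0 0.0 0.0 -0.73" --pt "0.052 -0.001 0.0 0.0 0.0 -0.73" --pt "0.052 0.003 0.0 0.0 0.0 -0.72" --pt "0.052 0.008 0.0 0.0 0.0 -0.73" --fingers 1

```text
time: 2.5
position: [520.0, -178.5, 219.9]
tcp_rot: [-180.0, 0.1, 75.2]
ft_force: [1.0, -0.6, -0.8]
finger_gap: 1.001
grip_force: 0.0
```

Call:
arm_command --pt "0.058 -0.016 0.005 0.0 0.0 -0.87" --pt "0.059 -0.009 0.005 0.0 0.0 -0.87" --pt "0.06 -0.003 0.005 0.0 0.0 -0.87" --pt "0.06 0.003 0.005 0.0 0.0 -0.87" --pt "0.059 0.009 0.005 0.0 0.0 -0.88" --pt "0.052 -0.001 0.004 0.0 0.0 -0.92" --pt "0.052 0.005 0.004 0.0 0.0 -0.92" --pt "0.051 0.01 0.004 0.0 0.0 -0.92" --pt "0.05 0.016 0.004 0.0 0.0 -0.92" --pt "0.047 0.021 0.005 0.0 0.0 -0.92" --pt "0.045 0.026 0.004 0.0 0.0 -0.93" --pt "0.032 0.017 0.025 0.0 0.0 -0.72"

```text
time: 4.0
position: [437.1, 328.3, 160.7]
tcp_rot: [179.9, 0.1, 148.3]
ft_force: [0.2, -0.0, -0.4]
finger_gap: 1.003
grip_force: 0.0
```

Call:
arm_command --pt "0.031 0.019 0.025 0.0 0.0 -0.72" --pt "0.028 0.022 0.025 0.0 0.0 -0.72" --pt "0 0 0 0 0 0" --pt "0 0 0 0 0 0"

```text
time: 4.5
position: [413.1, 377.1, 120.2]
tcp_rot: [-180.0, 0.0, 157.8]
ft_force: [0.5, -0.6, -0.1]
finger_gap: 1.003
grip_force: 0.0
```

Run:
```python
from plan import *
s=env.get_state(); d=imaging.get_image('wrist'); cv2.imwrite('pics/w1.png',d['image'])
P,_,_=pts(d,np.ones((480,640),bool),Tcp(s))
m=(np.hypot(P[:,0]-412,P[:,1]-376)<35)&(P[:,2]>26)&(P[:,2]<40); Q=P[m][:,:2]
print(len(Q),cv2.minAreaRect(Q.astype(np.float32)) if len(Q) else '', Q.mean(0),np.median(P[m][:,2]))
plan([(412,376.5,60,157.9,2),(412,376.5,7,157.9,3)])
```

```text
1182 ((412.0224914550781, 376.36822509765625), (18.722322463989258, 34.956199645996094), 67.8399887084961) [411.17769873 376.70811406] 33.238054410606935
max step 30.4 rot 0.01
[[0.001,-0.001,0.038,0.0,0.01,-0.01],[0.001,0.0,0.038,0.0,0.0,-0.01],[0.0,0.0,0.022,0.0,0.0,0.0],[0.0,0.0,0.022,0.0,0.0,0.0],[0.0,0.0,0.022,0.0,0.0,0.0]]
end [412.  376.7   6.9] [-180.     0.   157.9]
```

View pics/w1.png

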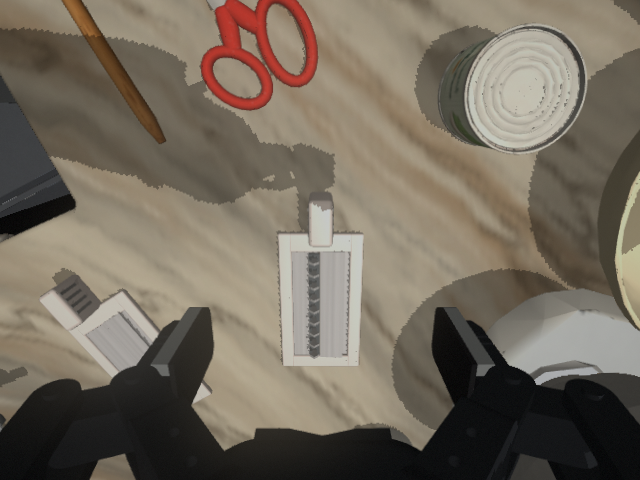

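Wrist view: the toothed plate is confirmed, with its teeth at px (314,300) and its tab at (320,220). The measured tab centre is (412, 376.4), so I can descend and grip.

Call:
arm_command --pt "0.001 0 0.038 0 0 0" --pt "0.001 0 0.038 0 0 0" --pt "0 0 0.022 0 0 0" --pt "0 0 0.022 0 0 0" --pt "0 0 0.022 0 0 0" --pt "0 0 0 0 0 0"

```text
time: 5.3
position: [410.6, 377.7, 5.2]
tcp_rot: [-179.9, -0.1, 157.9]
ft_force: [-0.4, 0.4, 0.9]
finger_gap: 1.0
grip_force: 0.0
```

Call:
arm_command --pt "0 0 0 0 0 0" --pt "0 0 0 0 0 0" --pt "0 0 0 0 0 0" --pt "0 0 0 0 0 0" --pt "0 0 0 0 0 0" --pt "0 0 0 0 0 0" --fingers 0 --force 50

```text
time: 6.05
position: [411.2, 378.4, 6.5]
tcp_rot: [-180.0, 0.0, 157.9]
ft_force: [0.4, -0.3, -0.9]
finger_gap: 0.006
grip_force: 0.0
```

The fingers shut fully, so the tab was not between them. I'll look before doing anything else.

Run:
```python
from plan import *
s=env.get_state(); print(s['finger_gap'],s['grip_force'],s['position'])
d=imaging.get_image('wrist')
P,_,_=pts(d,np.ones((480,640),bool),Tcp(s))
m=(np.hypot(P[:,0]-412,P[:,1]-376)<60)&(P[:,2]>22)&(P[:,2]<40); Q=P[m][:,:2]
print(len(Q),Q.mean(0))
t=imaging.get_image('top'); print(np.array(d['T_tool_cam']).round(3))
for r in imaging.trace(t,'toothed_plate'): print(r['p'],np.array(r['bbox'])*[640,480,640,480])
a=cv2.resize(t['image'][220:360,140:260],None,fx=3.3,fy=3.3); b=cv2.resize(d['image'],(400,300))
c=np.zeros((480,800,3),np.uint8); c[:a.shape[0],:a.shape[1]]=a[:480]; c[:300,400:]=b
cv2.imwrite('pics/m.png',c)
```

```text
0.006134945312597017 0.0 [411.22249215 378.42868763   6.48814611]
1538 [401.22580813 380.23581342]
[[-1.00000e-03  9.50000e-01  3.12000e-01  7.97930e+01]
 [ 1.00000e+00  1.00000e-03  0.00000e+00  4.12000e-01]
 [-0.00000e+00  3.12000e-01 -9.50000e-01 -1.81387e+02]
 [ 0.00000e+00  0.00000e+00  0.00000e+00  1.00000e+00]]
0.58 [177.728 247.584 231.168 320.016]
0.51 [260.288 152.976 306.176 207.504]
0.49 [349.824 190.32  462.272 336.624]
```

View pics/m.png

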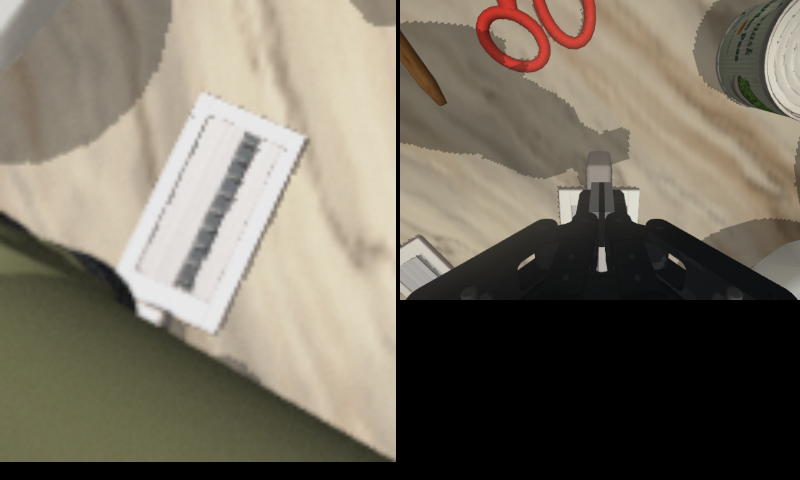

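The crop shows the plate lying where it was, with the gripper closed over the tab region. I'll measure the tab from the white pixels only.

Run:
```python
from plan import *
s=env.get_state(); d=imaging.get_image('wrist')
P,u,v=pts(d,np.ones((480,640),bool),Tcp(s))
g=d['image'][v,u].max(1); c=np.array([412,376.4]); a=np.radians(67.85)
X=(P[:,:2]-c)@[np.cos(a),np.sin(a)]; Y=(P[:,:2]-c)@[-np.sin(a),np.cos(a)]
m=(abs(X)<45)&(abs(Y)<60)&(P[:,2]<60)
for lab,mm in (('bright 26-40',m&(P[:,2]>28)&(P[:,2]<38)&(g>120)),('dark 10-60',m&(P[:,2]>10)&(g<90)),('body',m&(P[:,2]>3)&(P[:,2]<9)&(g>150))):
    print(lab,mm.sum(), 'X',np.percentile(X[mm],[2,50,98]).round(1),'Y',np.percentile(Y[mm],[2,50,98]).round(1),'z',np.percentile(P[mm,2],[2,50,98]).round(1))
print(d['fx'],d['distortion'])
a=d['image'][200:460,200:440]; cv2.imwrite('pics/m2.png',cv2.resize(a,None,fx=2.3,fy=2.3))
```

```text
bright 26-40 1086 X [-8.3 -0.8  7.9] Y [ 0.5 10.5 16.6] z [31.4 33.2 34.6]
dark 10-60 740 X [-10.4   1.8  14.1] Y [ 5.  12.  12.9] z [29.9 55.8 59.8]
body 2470 X [-34.5 -21.5  34.1] Y [-48.8 -30.  -17.5] z [3.9 5.5 6.7]
384.81193376536436 [-0.03604814  0.          0.          0.          0.        ]
```

View pics/m2.png

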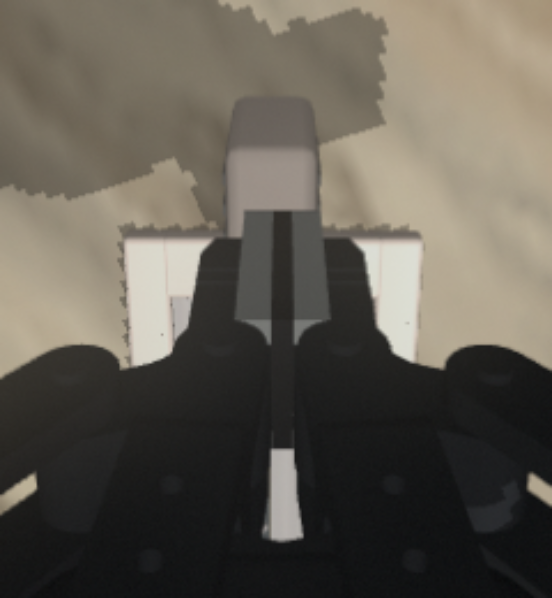

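Run:
```python
from plan import *
s=env.get_state(); d=imaging.get_image('wrist'); print(s['finger_gap'],s['grip_force'],s['time'])
P,u,v=pts(d,np.ones((480,640),bool),Tcp(s)); Q=(np.c_[P,np.ones(len(P))]@np.linalg.inv(Tcp(s)).T)[:,:3]
for vv in (280,288,294,300,320,334,344,360,385,405):
    print(vv,[ (uu,Q[(u==uu)&(v==vv)].round(0).astype(int)[0].tolist() if ((u==uu)&(v==vv)).any() else None, d['image'][vv,uu].tolist()) for uu in (295,309,317,323,329,337,352)])
```

```text
0.0010703525478539559 0.0 6.25
280 [(295, [-7, -14, 7], [87, 100, 108]), (309, [8, -6, -27], [136, 145, 155]), (317, [9, -2, -28], [136, 145, 156]), (323, [8, 1, -27], [136, 145, 155]), (329, [8, 3, -28], [138, 146, 156]), (337, [8, 7, -26], [94, 101, 108]), (352, [-7, 16, 6], [114, 134, 147])]
288 [(295, [-12, -14, 6], [87, 101, 109]), (309, [4, -6, -27], [136, 145, 154]), (317, [4, -2, -27], [137, 145, 155]), (323, [4, 1, -27], [136, 145, 155]), (329, [4, 3, -26], [136, 145, 155]), (337, [4, 7, -26], [89, 94, 100]), (352, [-12, 16, 7], [118, 138, 151])]
294 [(295, [-16, -14, 7], [81, 94, 101]), (309, [11, -5, -46], [80, 84, 85]), (317, [11, -2, -45], [82, 86, 86]), (323, [11, 1, -47], [42, 46, 49]), (329, [11, 3, -46], [82, 86, 86]), (337, None, [82, 85, 86]), (352, [-16, 16, 7], [120, 140, 152])]
300 [(295, [-18, -14, 5], [85, 92, 99]), (309, [11, -5, -50], [82, 85, 86]), (317, [11, -2, -51], [78, 82, 82]), (323, [11, 1, -50], [41, 46, 48]), (329, [11, 3, -51], [81, 85, 86]), (337, [11, 6, -51], [81, 84, 85]), (352, [-19, 16, 6], [89, 99, 106])]
320 [(295, [7, -10, -58], [46, 48, 
[... 786 characters left out ...]
, [33, 35, 36]), (317, [6, -1, -80], [35, 36, 36]), (323, [3, 1, -76], [39, 40, 41]), (329, [6, 2, -81], [30, 32, 31]), (337, [12, 5, -89], [31, 32, 33]), (352, [12, 9, -89], [32, 34, 34])]
385 [(295, [16, -6, -105], [29, 29, 30]), (309, [11, -3, -99], [29, 28, 28]), (317, [0, -1, -84], [29, 28, 29]), (323, [-7, 1, -77], [33, 33, 33]), (329, [0, 2, -85], [29, 29, 30]), (337, [12, 4, -99], [26, 26, 26]), (352, [16, 8, -104], [23, 23, 23])]
405 [(295, [16, -6, -111], [25, 26, 25]), (309, [-4, -4, -89], [30, 30, 29]), (317, [-91, -3, 7], [97, 104, 108]), (323, [-85, 1, 1], [175, 179, 184]), (329, [-7, 2, -85], [49, 49, 49]), (337, [8, 4, -102], [23, 23, 22]), (352, [17, 7, -113], [23, 22, 21])]
```

The wrist depth shows the closed finger tips ending about 44 mm behind the reported TCP: pad front at tool z of about -45, with the tab top visible below at tool z = -27. The fingers therefore closed above the tab, and nothing was touched. I'll treat the real tip as 44 mm short of the reported point, reopen, go lower in small steps while watching force, and check again.

Call:
arm_command --pt "0 -0.002 0 0 0 0" --pt "0 0 0 0 0 0" --pt "0 0 0 0 0 0" --pt "0 0 0 0 0 0" --pt "0 0 0.01 0 0 0" --pt "0 0 0.01 0 0 0" --pt "0 0 0.01 0 0 0" --pt "0 0 0 0 0 0" --fingers 1

```text
time: 7.3
position: [409.9, 376.4, -18.6]
tcp_rot: [-179.9, -0.1, 157.9]
ft_force: [-0.7, -0.7, -0.7]
finger_gap: 1.0
grip_force: 0.0
```

TCP reads -18.6 mm with no contact, which confirms the offset. I'll continue to -36 and close.

Call:
arm_command --pt "0 0 0.008 0 0 0" --pt "0 0 0.008 0 0 0" --pt "0 0 0.006 0 0 0" --pt "0 0 0 0 0 0"

```text
time: 7.8
position: [410.3, 376.7, -35.6]
tcp_rot: [-180.0, -0.0, 157.9]
ft_force: [0.2, 0.2, -1.0]
finger_gap: 1.003
grip_force: 0.0
```

Call:
arm_command --pt "0 0 0 0 0 0" --pt "0 0 0 0 0 0" --pt "0 0 0 0 0 0" --pt "0 0 0 0 0 0" --pt "0 0 0 0 0 0" --pt "0 0 0 0 0 0" --fingers 0 --force 50

```text
time: 8.55
position: [410.8, 377.2, -34.9]
tcp_rot: [180.0, 0.0, 157.9]
ft_force: [-0.5, -0.0, 2.7]
finger_gap: 0.205
grip_force: 49.2
```

Run:
```python
from plan import *
x,y,_=slicer(0,236,0); print(x,y)
plan([(410.8,377.2,70,157.9,4),(450,310,75,130,7),(x,y,65,92.2,7)])
```

```text
541.3404770553452 171.52604827290662
max step 26.4 rot 0.79
[[0.0,0.0,-0.033,0.0,0.0,0.0],[0.0,0.0,-0.033,0.0,0.0,0.0],[0.0,0.0,-0.033,0.0,0.0,0.0],[0.0,0.0,-0.032,0.0,0.0,0.0],[-0.011,-0.008,-0.001,0.0,0.0,0.58],[-0.012,-0.008,-0.001,0.0,0.0,0.58],[-0.012,-0.007,-0.001,0.0,0.0,0.58],[-0.012,-0.006,-0.001,0.0,0.0,0.58],[-0.013,-0.005,-0.001,0.0,0.0,0.58],[-0.013,-0.004,-0.001,0.0,0.0,0.58],[-0.014,-0.004,0.0,0.0,0.0,0.57],[-0.029,-0.003,0.002,0.0,0.0,0.79]]
[[-0.03,-0.001,0.002,0.0,0.0,0.79],[-0.03,0.002,0.002,0.0,0.0,0.78],[-0.029,0.005,0.002,0.0,0.0,0.79],[-0.028,0.008,0.001,0.0,0.0,0.78],[-0.028,0.01,0.002,0.0,0.0,0.79],[-0.027,0.013,0.001,0.0,0.0,0.78]]
end [541.1 171.1  65.1] [180.   -0.   92.2]
```

Call:
arm_command --pt "0.0 0.0 -0.033 0.0 0.0 0.0" --pt "0.0 0.0 -0.033 0.0 0.0 0.0" --pt "0.0 0.0 -0.033 0.0 0.0 0.0" --pt "0.0 0.0 -0.032 0.0 0.0 0.0" --pt "-0.011 -0.008 -0.001 0.0 0.0 0.58" --pt "-0.012 -0.008 -0.001 0.0 0.0 0.58" --pt "-0.012 -0.007 -0.001 0.0 0.0 0.58" --pt "-0.012 -0.006 -0.001 0.0 0.0 0.58" --pt "-0.013 -0.005 -0.001 0.0 0.0 0.58" --pt "-0.013 -0.004 -0.001 0.0 0.0 0.58" --pt "-0.014 -0.004 0.0 0.0 0.0 0.57" --pt "-0.029 -0.003 0.002 0.0 0.0 0.79"

```text
time: 10.05
position: [461.9, 290.6, 72.6]
tcp_rot: [-180.0, -0.0, 124.5]
ft_force: [0.2, 0.7, -0.8]
finger_gap: 0.201
grip_force: 48.9
```

Call:
arm_command --pt "-0.03 -0.001 0.002 0.0 0.0 0.79" --pt "-0.03 0.002 0.002 0.0 0.0 0.78" --pt "-0.029 0.005 0.002 0.0 0.0 0.79" --pt "-0.028 0.008 0.001 0.0 0.0 0.78" --pt "-0.028 0.01 0.002 0.0 0.0 0.79" --pt "-0.027 0.013 0.001 0.0 0.0 0.78" --pt "0 0 0 0 0 0" --pt "0 0 0 0 0 0"

```text
time: 11.05
position: [540.0, 172.1, 64.6]
tcp_rot: [-179.9, -0.0, 92.3]
ft_force: [-0.6, 0.7, -0.8]
finger_gap: 0.198
grip_force: 48.9
```

```bash
cat > air.py <<'E'
from plan import *
from scipy.optimize import minimize
def platefit(B,p0):
    def cost(p):
        ct,st=np.cos(p[2]),np.sin(p[2]); D=B[:,:2]-p[:2]; x=D[:,0]*ct+D[:,1]*st; y=-D[:,0]*st+D[:,1]*ct
        return np.minimum(np.maximum(np.maximum(abs(x)-35,0),np.maximum(-62-y,0)),4).mean()+1e-3*abs(p[1]-p0[1])
    r=minimize(cost,p0,method='Nelder-Mead',options=dict(maxiter=3000,xatol=.01,fatol=1e-5)); return r.x,r.fun
s=env.get_state(); p=s['position']; print(p.round(1),s['tcp_rot'].round(2),s['ft_force'].round(1),round(s['finger_gap'],3),s['time'])
out={}
for n in ['scene','top','wrist']:
    s=env.get_state(); p=s['position']
    d=imaging.get_image(n); P,u,v=pts(d,np.ones((480,640),bool),Tcp(s)); out[n]=d['image']
    und=p[2]+35; yaw=np.radians(s['tcp_rot'][2]-90); e=np.array([-np.sin(yaw),np.cos(yaw)]); o=p[:2]-84.5*e
    D=P[:,:2]-o; X=D@[np.cos(yaw),np.sin(yaw)]; Y=D@e
    m=(abs(X)<50)&(Y>-80)&(Y<60)&(P[:,2]>und-15)&(P[:,2]<und+20)
    B=P[m]; c=np.array([X[m],Y[m],np.ones(m.sum())]).T; z=B[:,2]-und
    if m.sum()<100: print(n,'few',m.sum()); continue
    k=np.ones(len(z),bool)
    for _ in range(6):
        q=np.linalg.lstsq(c[k],z[k],rcond=None)[0]; k=abs(z-c@q)<3
    print(n,'n',m.sum(),k.sum(),'top plane: slopes deg x,y',np.degrees(q[:2]).round(2),'height at origin rel und',q[2].round(1),'at lead',(q[2]-62*q[1]).round(1))
    Bk=B[k]; x=X[m][k]; y=Y[m][k]
    print('   X edges',np.percentile(x,[1,99]).round(1),'Y min',np.percentile(y,[.5,1]).round(1))
    f,fun=platefit(Bk,[o[0],o[1],yaw]); lead=f[:2]-62*np.array([-np.sin(f[2]),np.cos(f[2])])
    print('   fit yaw',np.degrees(f[2]).round(2),'lead mid',lead.round(1),round(fun,3))
    # same-picture slicer lips centre / rail
    for yw in (-100,-64,-28):
        mm=(abs(P[:,1]-yw)<4)&(abs(P[:,0]-550)<60)&(P[:,2]>57)&(P[:,2]<75); qx=np.sort(P[mm,0])
        if len(qx)>5: i=np.diff(qx).argmax(); print('   lips@',yw,qx[i].round(1),qx[i+1].round(1),end=' ')
    print()
pickle.dump(out,open('air.pkl','wb'))
E
python3 air.py
python3 - <<'E'
import pickle,cv2,numpy as np
o=pickle.load(open('air.pkl','rb'))
a=np.hstack([cv2.resize(o['scene'][150:420,180:460],(400,386)),cv2.resize(o['wrist'],(400,300),).__class__(0) if 0 else cv2.copyMakeBorder(cv2.resize(o['wrist'],(400,300)),0,86,0,0,0)])
cv2.imwrite('pics/air.png',a)
E
```

```text
[540.  172.1  64.6] [-1.7995e+02 -4.0000e-02  9.2350e+01] [-0.6  0.7 -0.8] 0.198 11.05
scene n 2243 2000 top plane: slopes deg x,y [0.59 0.25] height at origin rel und 5.7 at lead 5.4
   X edges [-35.2  33.6] Y min [-60.6 -60.1]
   fit yaw 2.14 lead mid [545.2  25.7] 0.001
   lips@ -100 521.9 582.8    lips@ -64 522.1 581.5    lips@ -28 520.0 580.7 
top n 170 156 top plane: slopes deg x,y [-0.57  1.89] height at origin rel und 7.7 at lead 5.6
   X edges [-3.3 31.9] Y min [-62.5 -62.4]
   fit yaw 2.38 lead mid [573.2  26. ] 0.0
   lips@ -100 519.7 581.0    lips@ -64 519.3 580.2    lips@ -28 517.0 579.6 
wrist n 2389 1924 top plane: slopes deg x,y [ 4.73 -0.1 ] height at origin rel und 5.6 at lead 5.7
   X edges [-14.8  15.3] Y min [21.  21.3]
   fit yaw 2.38 lead mid [546.1  26. ] 0.0
```

View pics/air.png

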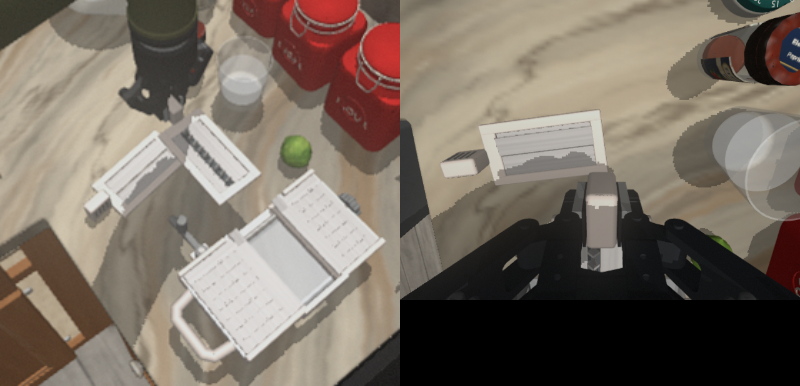

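The plate is held level, with its underside at TCP + 35 and yaw 2.2°. In this view nothing else has moved, and the same-picture comparison wants a shift of about +2 mm in x. I'll lower and enter the lead-in.

Run:
```python
from plan import *
f=lambda Y:slicer(0.4,Y+84.5,0,(551.2,-64.4))[:2]
plan([(*f(150),18.2,92.2,4),(*f(118),18.2,92.2,4)])
```

```text
max step 12.1 rot 0.01
[[-0.001,0.001,0.015,0.0,0.0,0.01],[-0.001,0.001,0.014,0.0,0.0,0.0],[-0.001,0.0,0.015,0.0,0.0,0.01],[0.0,0.001,0.014,0.0,0.0,0.0],[-0.01,0.0,0.0,0.0,0.0,0.0],[-0.01,0.0,0.0,0.0,0.0,0.0],[-0.01,0.0,0.0,0.0,0.0,0.0],[-0.01,0.0,0.0,0.0,0.0,0.0]]
end [543.9 138.   18.5] [-180.    -0.    92.2]
```

Call:
arm_command --pt "-0.001 0.001 0.015 0 0 0.01" --pt "-0.001 0.001 0.014 0 0 0" --pt "-0.001 0 0.015 0 0 0.01" --pt "0 0.001 0.014 0 0 0" --pt "-0.01 0 0 0 0 0" --pt "-0.01 0 0 0 0 0" --pt "-0.01 0 0 0 0 0" --pt "-0.01 0 0 0 0 0" --pt "0 0 0 0 0 0"

```text
time: 12.32
position: [544.9, 135.4, 18.7]
tcp_rot: [180.0, 0.0, 92.0]
ft_force: [0.2, 0.7, -0.7]
finger_gap: 0.2
grip_force: 48.9
```

```bash
python3 air.py | grep -A3 -E '^\[|scene'; python3 -c "
from h import *
print(env.get_state()['torque'])"
```

```text
[544.9 135.4  18.7] [1.7998e+02 4.0000e-02 9.1980e+01] [ 0.2  0.7 -0.7] 0.2 12.325
scene n 2605 1995 top plane: slopes deg x,y [ 1.08 -0.41] height at origin rel und 5.9 at lead 6.3
   X edges [-45.3  47.3] Y min [-78.5 -76.3]
   fit yaw 2.56 lead mid [551.  -27.9] 0.202
   lips@ -100 522.2 583.1    lips@ -64 521.7 581.1    lips@ -28 520.3 580.1 
[ 0.09648528 -0.01911418  0.02723291]
```

No contact so far. I'll advance into the parallel part in small steps.

Call:
arm_command --pt "-0.008 0 0 0 0 0" --pt "-0.008 0 0 0 0 0" --pt "-0.008 0 0 0 0 0" --pt "-0.008 0 0 0 0 0" --pt "0 0 0 0 0 0"

```text
time: 13.1
position: [545.7, 110.1, 18.4]
tcp_rot: [-180.0, 0.0, 92.0]
ft_force: [0.9, 0.3, -0.6]
finger_gap: 0.2
grip_force: 48.9
```

Call:
arm_command --pt "-0.01 0 0 0 0 0" --pt "-0.01 0 0 0 0 0" --pt "-0.01 0 0 0 0 0" --pt "-0.01 0 0 0 0 0" --pt "0 0 0 0 0 0"

```text
time: 13.72
position: [546.8, 77.9, 18.4]
tcp_rot: [-180.0, 0.0, 92.0]
ft_force: [0.2, -0.2, -0.9]
finger_gap: 0.203
grip_force: 48.9
```

Run:
```python
from plan import *
s=env.get_state();print(s['position'],s['ft_force'],s['torque'],s['finger_gap'])
plan([(*slicer(0.4,12+84.5,0,(551.2,-64.4))[:2],18.2,92.2,6)])
```

```text
[546.78116988  77.90065581  18.40997343] [ 0.19971541 -0.18559577 -0.87092982] [ 0.07791715  0.02367983 -0.05311527] 0.20285788581122943
max step 8.0 rot 0.01
[[-0.01,0.0,0.0,0.0,0.0,-0.01],[-0.009,0.0,0.0,0.0,0.0,0.0],[-0.01,0.0,0.0,0.0,0.0,-0.01],[-0.009,0.0,0.0,0.0,0.0,0.0],[-0.01,0.0,0.0,0.0,0.0,-0.01],[-0.009,-0.001,0.0,0.0,0.0,0.0]]
end [547.6  32.3  18.4] [-180.     0.    92.2]
```

Call:
arm_command --pt "-0.01 0 0 0 0 -0.01" --pt "-0.009 0 0 0 0 0" --pt "-0.01 0 0 0 0 -0.01" --pt "-0.009 0 0 0 0 0" --pt "-0.01 0 0 0 0 0" --pt "-0.007 0 0 0 0 0" --pt "0 0 0 0 0 0"

```text
time: 14.6
position: [548.4, 34.4, 18.4]
tcp_rot: [-180.0, 0.0, 92.2]
ft_force: [0.1, -0.7, -0.4]
finger_gap: 0.205
grip_force: 48.9
```

Call:
arm_command --pt "-0.004 0 0 0 0 0" --pt "-0.004 0 0 0 0 0" --pt "0 0 0 0 0 0"

```text
time: 14.98
position: [548.6, 28.4, 18.5]
tcp_rot: [-180.0, 0.0, 92.2]
ft_force: [-0.4, 0.4, -1.6]
finger_gap: 0.202
grip_force: 48.9
```

Call:
arm_command --pt "-0.003 0 0 0 0 0" --pt "-0.002 0 0 0 0 0" --pt "0 0 0 0 0 0"

```text
time: 15.35
position: [548.7, 24.5, 18.5]
tcp_rot: [-180.0, 0.0, 92.2]
ft_force: [-0.0, 0.1, -1.1]
finger_gap: 0.204
grip_force: 48.9
```

Call:
arm_command --pt "-0.002 0 0 0 0 0" --pt "0 0 0 0 0 0"

```text
time: 15.6
position: [548.8, 23.0, 18.5]
tcp_rot: [-180.0, 0.0, 92.2]
ft_force: [0.5, 0.3, -0.7]
finger_gap: 0.198
grip_force: 48.9
```

Call:
arm_command --pt "-0.0015 0 0 0 0 0" --pt "0 0 0 0 0 0"

```text
time: 15.85
position: [548.9, 21.8, 18.5]
tcp_rot: [-180.0, 0.0, 92.2]
ft_force: [-0.4, 0.2, -0.7]
finger_gap: 0.204
grip_force: 48.9
```

Estimated Y is about 1.8 mm, with no stop felt yet. I'll keep going in 1 mm steps until there is a slight reaction.

Call:
arm_command --pt "-0.0012 0 0 0 0 0" --pt "0 0 0 0 0 0"

```text
time: 16.1
position: [548.9, 20.9, 18.5]
tcp_rot: [-180.0, 0.0, 92.2]
ft_force: [-0.1, 0.3, -1.3]
finger_gap: 0.2
grip_force: 48.9
```

Call:
arm_command --pt "-0.0012 0 0 0 0 0" --pt "0 0 0 0 0 0"

```text
time: 16.35
position: [548.9, 19.9, 18.5]
tcp_rot: [-180.0, 0.0, 92.2]
ft_force: [0.9, -0.3, -0.3]
finger_gap: 0.202
grip_force: 48.9
```

Call:
arm_command --pt "-0.0012 0 0 0 0 0" --pt "0 0 0 0 0 0"

```text
time: 16.6
position: [549.0, 19.2, 18.5]
tcp_rot: [-180.0, -0.0, 92.2]
ft_force: [-0.7, -0.3, -0.2]
finger_gap: 0.2
grip_force: 49.0
```

Call:
arm_command --pt "-0.0012 0 0 0 0 0" --pt "0 0 0 0 0 0"

```text
time: 16.85
position: [548.9, 19.2, 18.6]
tcp_rot: [-180.0, -0.1, 92.3]
ft_force: [-1.1, 2.7, -0.3]
finger_gap: 0.203
grip_force: 49.0
```

Call:
arm_command --pt "-0.0012 0 0 0 0 0" --pt "0 0 0 0 0 0"

```text
time: 17.1
position: [548.8, 19.2, 18.6]
tcp_rot: [-180.0, -0.1, 92.3]
ft_force: [-1.7, 5.5, 0.5]
finger_gap: 0.2
grip_force: 49.1
```

Run:
```python
from plan import *
s=env.get_state();print(s['position'],s['ft_force'],s['torque'])
for n in ('scene','top'):
    d=imaging.get_image(n);P,u,v=pts(d,np.ones((480,640),bool))
    O=np.array([551.2 if n=='scene' else 549.8,-64.4]);t=np.radians(2.2);D=P[:,:2]-O
    X=D@[np.cos(t),np.sin(t)];Y=D@[-np.sin(t),np.cos(t)]
    a=(abs(X)<28)&(P[:,2]>54)&(P[:,2]<62)&(Y>0)&(Y<100)
    b=(abs(X)>38)&(abs(X)<75)&(P[:,2]>64)&(P[:,2]<73)&(Y>40)&(Y<90)
    c=(abs(X)<14)&(P[:,2]>80)&(P[:,2]<92)&(Y>40)&(Y<130)
    print(n,'plate ymax by X',[np.percentile(Y[a&(abs(X-x)<4)],99).round(1) if (a&(abs(X-x)<4)).sum()>5 else None for x in (-24,-16,16,24)],'rail outer',np.percentile(Y[b],[2,50,98]).round(1) if b.sum() else None)
    e=(P[:,2]>54)&(P[:,2]<62)&(abs(X)<45)&(Y>20)&(Y<62); print('  teeth/edge X',np.percentile(X[e],[2,98]).round(1),e.sum())
    if n=='scene': cv2.imwrite('pics/home.png',cv2.resize(d['image'][220:400,260:460],None,fx=4,fy=3.3))
```

```text
[548.7858278   19.17648902  18.60762706] [-1.68980112  5.48832183  0.51944401] [ 1.11245326  0.22970782 -0.02165311]
scene plate ymax by X [np.float64(65.5), np.float64(66.3), np.float64(66.2), np.float64(65.3)] rail outer [40.9 59.8 67.4]
  teeth/edge X [-38.1  37.1] 711
top plate ymax by X [np.float64(57.1), np.float64(90.7), None, None] rail outer [41.5 53.6 66.1]
  teeth/edge X [-44.6 -18.4] 70
```

View pics/home.png

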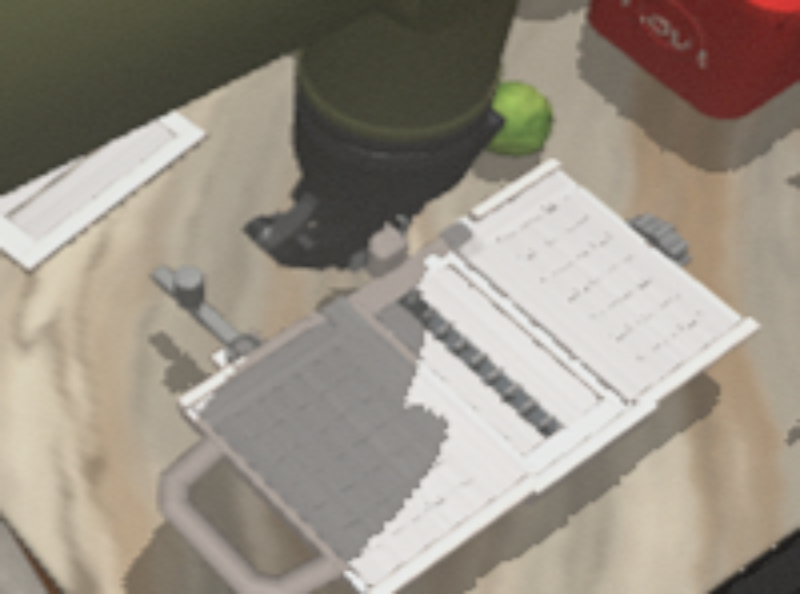

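It is home: +y reaction of 5.5 N with no further motion, and the rear edge is flush at y' = 66. The picture shows the plate filling the bay, the latch still open at px (185,285), and the lime in place. I'll relax the push, release and lift.

Call:
arm_command --pt "0.0022 0 0 0 0 0" --pt "0 0 0.001 0 0 0"

```text
time: 17.45
position: [549.0, 19.2, 17.8]
tcp_rot: [180.0, -0.0, 92.2]
ft_force: [-0.8, 3.5, 0.7]
finger_gap: 0.203
grip_force: 49.0
```

Call:
arm_command --pt "0 0 0 0 0 0" --pt "0 0 0 0 0 0" --pt "0 0 0 0 0 0" --pt "0 0 -0.01 0 0 0" --pt "0 0 -0.03 0 0 0" --pt "0 0 -0.05 0 0 0" --pt "0 0 -0.05 0 0 0" --pt "0 0 0 0 0 0" --fingers 0.5

```text
time: 18.45
position: [551.9, 19.1, 133.9]
tcp_rot: [179.6, 0.1, 92.2]
ft_force: [0.4, 0.2, -0.1]
finger_gap: 0.496
grip_force: 0.0
```

Run:
```python
from plan import *
s=env.get_state();print(s['position'],s['ft_force'])
d=imaging.get_image('scene');P,u,v=pts(d,np.ones((480,640),bool))
O=np.array([551.2,-64.4]);t=np.radians(2.2);D=P[:,:2]-O
X=D@[np.cos(t),np.sin(t)];Y=D@[-np.sin(t),np.cos(t)]
a=(abs(X)<28)&(P[:,2]>54)&(P[:,2]<62)&(Y>0)&(Y<100)
print([np.percentile(Y[a&(abs(X-x)<4)],99).round(1) for x in (-24,-16,16,24)], 'z plate',np.median(P[a,2]))
for n in ('scene','top'):
    d=imaging.get_image(n);P,u,v=pts(d,np.ones((480,640),bool))
    k=(np.hypot(P[:,0]-463,P[:,1]-42)<18)&(P[:,2]>82)&(P[:,2]<95); print(n,'knob',P[k].mean(0).round(1),k.sum())
```

```text
[551.85062441  19.14068514 133.90315895] [ 0.36133518  0.17963374 -0.10626921]
[np.float64(65.3), np.float64(65.9), np.float64(65.4), np.float64(65.6)] z plate 57.984042600525186
scene knob [463.8  42.2  89.2] 59
top knob [462.2  41.8  90.7] 51
```

The plate stayed home (rear edge y' about 65.5, lying on the ledges). For the latch, I'll use the closed fingers as a pusher on the knob, sweeping it around the pivot at about (466, 4.4).

Run:
```python
from plan import *
pv=np.array(slicer(-82,72,0,(550.6,-64.4))[:2])
def pu(th,d=18):
    t=np.radians(th+2.2); return pv+38*np.array([np.cos(t),np.sin(t)])+d*np.array([-np.sin(t),np.cos(t)])
print(pv,pu(92),pu(0))
plan([(*pu(92,34),120,92.2,4),(*pu(92,34),26,92.2,4)])
plan([(*pu(92,20),26,92.2,2)]+[(*pu(t),26,92.2,1) for t in range(82,5,-8)],start=(*pu(92,34),26,92.2))
```

```text
[465.8965186    4.39912964] [445.16180652  40.97879222] [503.17752886  23.84459888]
max step 30.4 rot 0.01
[[0.008,-0.037,0.003,0.0,0.0,0.0],[0.008,-0.037,0.003,0.0,0.0,0.0],[0.008,-0.037,0.003,0.0,0.0,0.0],[0.008,-0.037,0.003,-0.01,0.0,0.0],[0.0,0.0,0.029,0.0,0.0,0.0],[0.0,0.0,0.029,0.0,0.0,0.0],[0.0,0.0,0.03,0.0,0.0,0.0],[0.0,0.0,0.029,0.0,0.0,0.0]]
end [429.2  39.6  26.1] [180.    0.   92.2]
max step 9.1 rot 0.0
[[0.0,0.009,0.0,0.0,0.0,0.0],[0.001,0.008,0.0,0.0,0.0,0.0],[0.003,0.011,0.0,0.0,0.0,0.0],[0.002,0.008,0.0,0.0,0.0,0.0],[0.001,0.007,0.0,0.0,0.0,0.0],[-0.001,0.007,0.0,0.0,0.0,0.0],[-0.001,0.007,0.0,0.0,0.0,0.0],[-0.002,0.007,0.0,0.0,0.0,0.0],[-0.004,0.007,0.0,0.0,0.0,0.0],[-0.004,0.006,0.0,0.0,0.0,0.0],[-0.005,0.005,0.0,0.0,0.0,0.0],[-0.006,0.005,0.0,0.0,0.0,0.0]]
end [499.2  29.7  26. ] [180.    0.   92.2]
```

Call:
arm_command --pt "0.008 -0.037 0.003 0 0 0" --pt "0.008 -0.037 0.003 0 0 0" --pt "0.008 -0.037 0.003 0 0 0" --pt "0.008 -0.037 0.003 0 0 0" --pt "0 0 0.029 0 0 0" --pt "0 0 0.029 0 0 0" --pt "0 0 0.03 0 0 0" --pt "0 0 0.029 0 0 0" --pt "0 0 0 0 0 0" --fingers 0

```text
time: 19.73
position: [426.8, 40.0, 24.2]
tcp_rot: [-179.7, -0.1, 92.2]
ft_force: [0.3, -1.0, -0.6]
finger_gap: -0.001
grip_force: 0.0
```

Call:
arm_command --pt "0 0.009 0 0 0 0" --pt "0.001 0.008 0 0 0 0" --pt "0.003 0.011 0 0 0 0" --pt "0.002 0.008 0 0 0 0" --pt "0 0 0 0 0 0"

```text
time: 20.35
position: [459.0, 46.3, 26.6]
tcp_rot: [180.0, -0.0, 92.2]
ft_force: [-0.2, 0.1, -0.4]
finger_gap: 0.0
grip_force: 0.0
```

```bash
cat > kn.py <<'E'
from plan import *
s=env.get_state(); print(s['position'].round(1),s['ft_force'].round(1))
pv=np.array(slicer(-82,72,0,(550.6,-64.4))[:2])
for n in ('scene','top'):
    d=imaging.get_image(n); P,u,v=pts(d,np.ones((480,640),bool)); g=d['image'][v,u].astype(int)
    D=P[:,:2]-pv; r=np.hypot(*D.T); 
    k=(r>28)&(r<48)&(P[:,2]>78)&(P[:,2]<93)&(D[:,1]>-15)&(g.max(1)>75)&(np.ptp(g,axis=1)<25)
    a=(r>14)&(r<62)&(P[:,2]>52)&(P[:,2]<62)&(D[:,1]>-4)&(D[:,0]>-15)&(g.max(1)<170)&(g.max(1)>60)
    for lab,m in (('knob',k),('arm',a)):
        if m.sum()>5: print(n,lab,m.sum(),np.median(P[m],0).round(1),'deg',(np.degrees(np.arctan2(*np.median(D[m],0)[::-1]))-2.2).round(1))
    if n=='scene': cv2.imwrite('pics/kn%d.png'%(s['time']*100),cv2.resize(d['image'][240:390,260:460],None,fx=4,fy=3.9))
E
python3 kn.py
```

```text
[459.   46.3  26.6] [-0.2  0.1 -0.4]
scene knob 64 [478.1  36.9  89. ] deg 67.2
scene arm 59 [474.7  27.2  58.9] deg 66.7
```

The latch is moving (67°). I'll carry on around the arc.

Call:
arm_command --pt "0.001 0.007 0 0 0 0" --pt "-0.001 0.007 0 0 0 0" --pt "-0.001 0.007 0 0 0 0" --pt "-0.002 0.007 0 0 0 0" --pt "-0.004 0.007 0 0 0 0" --pt "-0.004 0.006 0 0 0 0" --pt "0 0 0 0 0 0"

```text
time: 21.32
position: [492.0, 37.9, 26.5]
tcp_rot: [180.0, -0.0, 92.2]
ft_force: [-0.5, 0.4, -0.7]
finger_gap: -0.001
grip_force: 0.0
```

```bash
python3 kn.py
```

```text
[492.   37.9  26.5] [-0.5  0.4 -0.7]
scene knob 76 [498.2  22.2  89.3] deg 26.7
scene arm 80 [491.7  16.4  58.6] deg 22.8
```

Call:
arm_command --pt "-0.005 0.005 0 0 0 0" --pt "-0.005 0.004 0 0 0 0" --pt "-0.004 0.003 0 0 0 0" --pt "0 0 0 0 0 0"

```text
time: 21.92
position: [501.7, 27.0, 26.5]
tcp_rot: [180.0, 0.0, 92.2]
ft_force: [0.8, 0.6, 0.5]
finger_gap: -0.001
grip_force: 0.0
```

Call:
arm_command --pt "-0.003 0.001 0 0 0 0" --pt "0 0 0 0 0 0"

```text
time: 22.18
position: [502.4, 24.8, 26.5]
tcp_rot: [180.0, 0.0, 92.2]
ft_force: [0.3, -0.4, -0.3]
finger_gap: -0.002
grip_force: 0.0
```

```bash
python3 kn.py
```

```text
[502.4  24.8  26.5] [ 0.3 -0.4 -0.3]
scene knob 77 [502.7   8.1  89.9] deg 3.5
scene arm 90 [498.7   7.1  58.9] deg 2.5
```

Almost shut. I'll creep until it meets the stop.

Call:
arm_command --pt "-0.0015 0 0 0 0 0" --pt "0 0 0 0 0 0"

```text
time: 22.52
position: [502.4, 23.9, 26.5]
tcp_rot: [180.0, 0.0, 92.2]
ft_force: [0.5, 0.2, -0.1]
finger_gap: 0.001
grip_force: 0.1
```

Call:
arm_command --pt "-0.0015 0 0 0 0 0" --pt "0 0 0 0 0 0"

```text
time: 22.78
position: [502.5, 23.4, 26.6]
tcp_rot: [180.0, -0.0, 92.2]
ft_force: [-0.2, 1.8, -0.1]
finger_gap: -0.002
grip_force: 1.2
```

Call:
arm_command --pt "-0.0015 0 0 0 0 0" --pt "0 0 0 0 0 0"

```text
time: 23.02
position: [502.5, 23.3, 26.6]
tcp_rot: [180.0, -0.1, 92.3]
ft_force: [0.3, 4.7, 0.3]
finger_gap: 0.001
grip_force: 2.6
```

The latch is at its stop (4.7 N reaction). I'll back off +y, lift and check.

Call:
arm_command --pt "0.01 0 0 0 0 0" --pt "0.02 0 0 0 0 0" --pt "0 0 -0.04 0 0 0" --pt "0 0 -0.06 0 0 0" --pt "0.02 0 -0.06 0 0 0" --pt "0.05 0 -0.01 0 0 0" --pt "0.05 0 0 0 0 0" --pt "0 0 0 0 0 0" --pt "0 0 0 0 0 0"

```text
time: 24.15
position: [497.6, 141.1, 162.2]
tcp_rot: [-180.0, 0.1, 92.2]
ft_force: [-0.1, -0.8, -0.4]
finger_gap: 0.001
grip_force: 0.0
```

```bash
python3 kn.py
python3 - <<'E'
from plan import *
d=imaging.get_image('scene');P,u,v=pts(d,np.ones((480,640),bool))
t=np.radians(2.2);D=P[:,:2]-[551.2,-64.4];X=D@[np.cos(t),np.sin(t)];Y=D@[-np.sin(t),np.cos(t)]
for x in (-16,16,24):
    a=(abs(X-x)<4)&(P[:,2]>54)&(P[:,2]<62)&(Y>0)&(Y<100); print(np.percentile(Y[a],98).round(1),np.median(P[a,2]).round(1))
a=(abs(X)<15)&(P[:,2]>80)&(P[:,2]<90)&(Y>50)&(Y<120); print('tab',X[a].mean().round(1),Y[a].mean().round(1),P[a,2].mean())
E
ls -t pics | head -1 | xargs -I{} cp pics/{} pics/final.png
```

```text
[497.6 141.1 162.2] [-0.1 -0.8 -0.4]
scene knob 59 [503.9   5.5  89.7] deg -0.6
scene arm 78 [497.5   6.4  59. ] deg 1.3
65.1 56.7
64.9 58.9
65.2 57.2
tab -0.3 81.4 85.47842136586227
```

View pics/final.png

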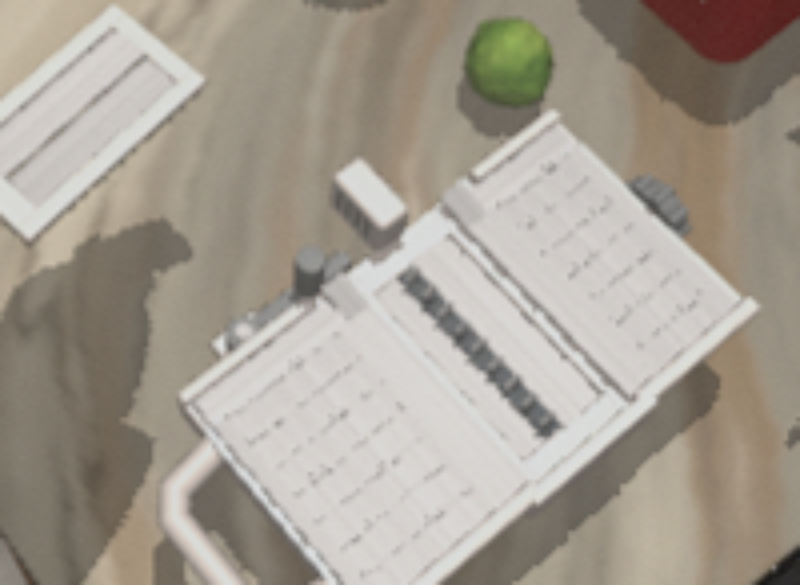

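The plate is home and level with its tab outwards at px (370,200). The latch lies across its rear edge, with the knob at (308,270). The gripper is clear, so I'll hand in.

```bash
python3 -c "
from bench import env
print(env.hand_in())"
```

```text
the job is handed in; nothing more can be done
None
```

The toothed plate is fully home in the slot, tab outwards, the latch is shut across it, and the job is handed in at about 24 s of the 54 s limit; no verdict was returned.

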